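Loosen the knurled lock ring of a filter holder by fingertip

TASK

Loosen the big dark knurled lock ring of the filter holder with a fingertip: rub the finger along its rim so that the ring rolls counterclockwise (seen from above) until its red dot comes round to the red line on the holder's foot for the second time, and leave it there, dot lined up with line. Grip and lift nothing; the holder stays standing where it is, and the beaker, timer and pen are left alone.

Things in the scene. Friction and masses are not known exactly. Their poses are not given: they have to be found in the camera images.
- filter_holder: Round metal filter holder, loose, 2.8 kg, held only by weight and friction. Origin: centre of underside, z up. Foot: light disc, radius 75, top at z = 14 mm, red line towards its -x. Above: steel lower half (radius 48 at most), lock ring (z = 45 to 67), fixed steel cap inside the ring (radius 37, to z = 70), brass vent plug in the middle (radius 8, top at z = 86 mm).
- ring_centre (a point): centre of the lock ring, on its vertical axis, half-way up its rim, 56 mm above the bench. Dark steel disc, radius 55 mm, 22 mm high, knurled upright rim; too wide to be grasped across. The rim grips a fingertip well (friction about 1); the ring turns in place without rising.
- ring_dot (a point): the red dot (13 mm across) on top of the ring, 47 mm from the axis; a red stripe runs down the rim beside it
- index_line (a point): middle of the red index line (13 mm long, 8 mm wide, radial) on top of the foot, 62 mm from the axis, outside and below the ring
- lock_ring (a joint): turn of the ring, rad; counterclockwise from above (loosening) is positive. 0 = tight, at its stop, dot at the line; it starts 0.5 to 2.5 rad loose, so the dot is at the line at 6.28 (first time) and 12.57 (second time). Nothing stops it there: it turns on to 31. It takes about 0.05 N m to turn and stays where it is left.
- beaker: clear 250 ml beaker, loose, 74 mm across, 94 mm high; origin centre of underside
- lab_timer: white bench timer lying loose, 70x66x18 mm; origin centre of underside
- pen: pen lying loose, 11x145x9 mm, long along its y; origin centre of underside
Mind the look-alikes: they are no part of the job. Leave any green look-alike of the filter_holder alone.

How it is judged:
On the way:
1. the ring's dot has come round to the line for the first time (value of joint lock_ring above 6.28 rad), for 0.1 s.
At the end, for the whole second after the job is handed in: the ring stands still with its dot at the line for the second time (joint 12.57 rad, within 0.3 rad or 17 degrees); the holder stands upright within 25 mm of where it stood, and the bystanders are within 30 mm of where they were (value of joint lock_ring between 12.266 and 12.866 rad and velocity of joint lock_ring between -0.05 and 0.05 rad/s and angle between filter_holder's own z axis and vertical below 0.05 rad and distance of filter_holder from where it was at the start of the episode below 0.025 m and linear speed of filter_holder below 0.02 m/s and distance of each of beaker, lab_timer, pen from where it was at the start of the episode below 0.03 m); the robot touches nothing.
It fails at once if the filter holder is lifted, carried, tipped or shoved more than 25 mm (distance of filter_holder from where it was at the start of the episode above 0.025 m or angle between filter_holder's own z axis and vertical above 0.15 rad).
It fails at once if the clear beaker is lifted, or moved more than 30 mm (distance of beaker from where it was at the start of the episode above 0.03 m).
It fails at once if the timer is lifted, or moved more than 30 mm (distance of lab_timer from where it was at the start of the episode above 0.03 m).
It fails at once if the pen is lifted, or moved more than 30 mm (distance of pen from where it was at the start of the episode above 0.03 m).
It also fails if it takes over 61 s, if anything falls off the work surface, if the arm or the gripper's body presses on something with over 40 N, if the wrist force passes 120 N, or if a joint passes its speed limit or range.

ROBOT

A 6-joint arm with a two-finger parallel gripper is mounted at the origin on a cart in front of the work surface, level with it; the furniture and walls round the work are solid. World frame = base frame: x ahead of the robot, y to its left, z up, the work surface at z = 0. Lengths are in m, angles in rad, forces in N, time in s.
With the tool pointing down it reaches from about 0.2 to 0.875 m from the base axis. Payload 3.4 kg.
Tool frame: the origin (TCP) lies midway between the tips of the shut fingers; the grasp point (between the pads) lies 19 mm behind it; z points along the fingers, y is the line along which they close (so a half turn about z gives the same grasp; the last joint's range is limited). The gripper opens to 94 mm and grips with 3 to 60 N. Pads are 16 mm wide; open, the fingers measure 119 mm over their backs; the gripper's body (75 mm by 177 mm) begins 78 mm behind the grasp point.
Start: joints at [1.031, 0.276, 1.505, -0, 1.361, -0.121], TCP at [0.234, 0.525, 0.205] pointing down, gripper open.
Joint ranges: [-2.89, 2.89], [-0.75, 2.08], [0.22, 2.7], [-1.18, 4.32], [0.11, 2.71], [-2.7, 2.7]. Speed limits (rad/s): [2.57, 2.57, 3.14, 3.14, 3.14, 3.14].

INTERFACE

Orientations are given as [roll, pitch, yaw] about the fixed x, y, z axes, in that order (R = Rz(yaw) Ry(pitch) Rx(roll)).
In Python, from rig import read_state, snapshot, close_job, outline_of gives the robot as it stands.
- The arm moves only by the shell command python3 -m crank 'ROWS' [OPENING] [FORCE]. ROWS is JSON, a list of rows, each an object of numbers: "x", "y", "z": the shift along the tool's x, y, z normalised to -1 to 1, where 1 is 0.03 m; "ax", "ay", "az": the turn, a rotation vector about the tool's x, y, z normalised to -1 to 1, where 1 is 2 pi rad. A call has 1 to 8 rows; each row shifts and turns the commanded pose from where the row before left it, along the tool's axes as they then stand; what a row does not reach is not made up. A row lasts 1/10 s, in which the tool goes at most 50 mm and 8.59 degrees, less where a joint would pass 70% of its speed; a pose out of reach is approached as far as the arm can. A call with a number of a shift or a turn outside -1 to 1 is refused whole. A call with a gripper value outside its range is refused whole. OPENING is the opening, from -1 (shut) to 1 (fully open), set as the call begins (- or left out, the last holds). The fingers move at their own pace and stop on an object; FORCE is the grip in N (left out, the last holds). Time passes only in rows, so rows that do not move let the fingers close. It gives the time, the measured TCP pose, the force, the opening and the grip force at its end, in the units of the state.
- read_state(): the state, without advancing time (a new reading comes with each control period).
- snapshot(name): name is "scene" or "top"; returns a dict with "image" (384x512x3 uint8, blue, green, red), "depth" (384x512 float32, m along the optical axis (not along the pixel's ray), 0 where there is no reading), "K" (3x3 intrinsics, pixels), "cam_to_world" (4x4, takes a point from camera to world coordinates). Camera axes: x right, y up, looking along -z (the intrinsics and any distortion apply to the point x, -y, -z); pixel columns grow to the right and rows downward; lengths in m; the calibration is good to about 2 mm. A picture is of the moment at which its call begins.
- close_job(): hands the job in; it is judged then, once.
Trained networks look in the newest picture that a camera, given by its name, has taken for a name from the list of things; names that differ only in an ending like _2 or _b are one class to them, and where a whole thing is asked for, a point or a joint stands for the part that bears it (a point fixed in the world has none). Each returns a list of dicts, best first, with "p" (0 to 1); they miss things now and then, are a little off and sometimes report something else, mostly with a low value. They report only what shows in the picture. A call takes as long as a camera call. They do not tell look-alikes from the thing itself.
- outline_of(name, camera): "mask" (384x512 bool, what is visible of it) and "location" ([column, row] in pixels, amid what is visible of it).
The state is a dict: "time": time; "qpos": joint angles; "joint_vel": joint speeds; "joint_efforts": joint torques, N m; "position": TCP position; "ee_rot": TCP orientation; "wrist_force": force on the tool from outside, world axes, zero at the start; "torque": the same for the moment, N m; "opening": opening from 0.0 (shut) to 1.0 (fully open); "gripper_force": force on a finger pad.
Only numpy, scipy, OpenCV 4.12 (cv2) and the standard library are available. Lean on these libraries where they do the work, as an engineer would, in place of code of your own. Each camera call takes 0.05 s, during which the arm holds its last target. There are 200 camera calls.

## Working session

There is one attempt and no reset: what is moved stays moved. The work goes in short steps, Python scripts to look and compute and a shell command to move; the robot and the scene stay as the last step left them, time stands still between calls to the robot, and variables do not carry over. Pictures are saved under pics/ and viewed, at most 10 in all, crops included, and the job is handed in when it is done.

```bash
mkdir -p pics; python3 - <<'E'
from rig import *
import cv2,numpy as np
s=read_state();print(s)
for c in("top","scene"):
    d=snapshot(c);cv2.imwrite(f"pics/{c}0.png",d["image"]);np.savez(f"{c}0.npz",**d)
    K=d["K"];T=d["cam_to_world"]
    for n in("filter_holder","lock_ring","ring_dot","index_line","beaker","lab_timer","pen"):
        for o in outline_of(n,c)[:3]:
            m=o["mask"]&(d["depth"]>0);v,u=np.nonzero(m)
            if len(v)==0: print(c,n,o["p"],o["location"]);continue
            z=d["depth"][v,u];P=np.c_[(u-K[0,2])/K[0,0]*z,-(v-K[1,2])/K[1,1]*z,-z]@T[:3,:3].T+T[:3,3]
            print(c,n,round(o["p"],2),np.round(o["location"]),P.mean(0).round(3),P.min(0).round(3),P.max(0).round(3))
E
```

```text
{'time': 0.0, 'qpos': array([ 1.03101809e+00,  2.76600908e-01,  1.50610742e+00, -9.08719789e-06,
        1.36070724e+00, -1.21017953e-01]), 'joint_vel': array([ 3.86595086e-04,  4.25480845e-04, -1.04711774e-03,  6.66579771e-04,
        1.07348820e-05, -1.67438278e-03]), 'joint_efforts': array([ 1.19063538e-03, -4.04589558e+01, -2.37230551e+01,  7.04802526e-02,
        3.44063120e-02, -1.24615776e-04]), 'position': array([0.23353629, 0.52482045, 0.20461163]), 'ee_rot': array([-3.13978200e+00, -2.11248705e-04,  2.72283408e+00]), 'wrist_force': array([-0.42192128, -1.11281875,  0.3592408 ]), 'torque': array([-0.01083007,  0.00022256,  0.01093034]), 'gripper_force': 0.0, 'opening': 0.9993997357110258}
top filter_holder 0.93 [378. 199.] [ 0.473 -0.359  0.046] [ 0.404 -0.457 -0.004] [ 0.551 -0.296  0.09 ]
top filter_holder 0.71 [218. 182.] [0.538 0.143 0.045] [ 0.47   0.073 -0.004] [0.622 0.219 0.088]
top lock_ring 0.62 [222. 183.] [0.543 0.146 0.066] [0.491 0.093 0.013] [0.598 0.208 0.073]
top lock_ring 0.61 [376. 197.] [ 0.477 -0.365  0.066] [ 0.426 -0.423  0.047] [ 0.531 -0.315  0.073]

[... 1044 characters left out ...]
5 0.071]
scene lock_ring 0.74 [307. 300.] [ 0.477 -0.382  0.065] [ 0.427 -0.429  0.045] [ 0.538 -0.321  0.071]
scene ring_dot 0.91 [306. 294.] [ 0.478 -0.379  0.063] [ 0.427 -0.429 -0.003] [ 0.565 -0.292  0.071]
scene ring_dot 0.87 [246. 173.] [0.543 0.133 0.063] [ 0.496  0.085 -0.004] [0.603 0.263 0.071]
scene index_line 0.92 [308. 297.] [ 0.47  -0.388  0.046] [ 0.409 -0.449  0.002] [ 0.549 -0.303  0.089]
scene index_line 0.87 [247. 178.] [0.541 0.124 0.041] [ 0.476  0.068 -0.002] [0.624 0.201 0.088]
scene beaker 0.9 [309. 222.] [ 0.624 -0.168  0.055] [ 0.587 -0.205  0.002] [ 0.661 -0.13   0.097]
scene lab_timer 0.48 [199. 141.] [0.439 0.438 0.014] [ 0.402  0.405 -0.003] [0.477 0.484 0.022]
```

View pics/top0.png

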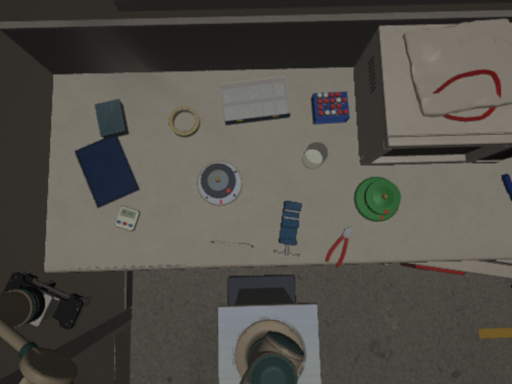

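View pics/scene0.png

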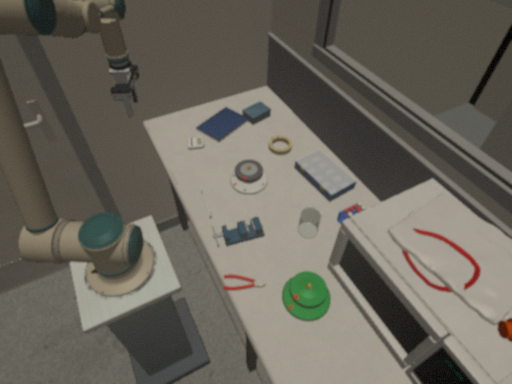

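The real holder (dark ring) is at about (219,183) in the top view, with the green look-alike at (378,199). Next I measure the centre and the red marks.

```bash
cat > h.py <<'E'
import numpy as np,cv2
def pts(d):
    K=d["K"];T=d["cam_to_world"];v,u=np.mgrid[:384,:512];z=d["depth"]
    return np.stack([(u-K[0,2])/K[0,0]*z,-(v-K[1,2])/K[1,1]*z,-z],-1)@T[:3,:3].T+T[:3,3]
def look(d):
    P=pts(d);hsv=cv2.cvtColor(d["image"],cv2.COLOR_BGR2HSV).astype(int)
    red=((hsv[...,0]<10)|(hsv[...,0]>170))&(hsv[...,1]>110)&(hsv[...,2]>60)
    near=np.hypot(P[...,0]-.543,P[...,1]-.145)<.1
    return P,red&near,near
E
python3 - <<'E'
from h import *
for c in("top","scene"):
    d=dict(np.load(f"{c}0.npz"));P,r,near=look(d)
    for lo,hi in((.076,.1),(.062,.075),(.007,.02)):
        m=near&(P[...,2]>lo)&(P[...,2]<hi);q=P[m]
        if len(q): print(c,lo,len(q),q.min(0).round(4),q.max(0).round(4),((q.min(0)+q.max(0))/2).round(4))
    n,l,st,cen=cv2.connectedComponentsWithStats(r.astype(np.uint8))
    for i in range(1,n): print("red",cen[i].round(1),st[i][4],P[l==i].mean(0).round(4))
    a,b=((150,130) if c=="top" else(200,130)); 
    im=d["image"][135:235,170:270] if c=="top" else d["image"][140:210,200:300]
    cv2.imwrite(f"pics/{c}c.png",cv2.resize(im,None,fx=5,fy=5,interpolation=2))
E
```

```text
top 0.076 16 [0.5398 0.1399 0.0772] [0.5496 0.1521 0.088 ] [0.5447 0.146  0.0826]
top 0.062 920 [0.4911 0.0932 0.062 ] [0.601  0.2012 0.0749] [0.5461 0.1472 0.0685]
top 0.007 604 [0.4625 0.0728 0.0071] [0.6199 0.2185 0.0195] [0.5412 0.1457 0.0133]
red [228.1 190.3] 16 [0.5118 0.1127 0.0668]
red [220.6 201.3] 7 [0.4836 0.1412 0.0149]
scene 0.076 11 [0.5421 0.1366 0.0761] [0.5559 0.1444 0.0881] [0.549  0.1405 0.0821]
scene 0.062 445 [0.496  0.0875 0.0621] [0.6043 0.197  0.0738] [0.5502 0.1422 0.068 ]
scene 0.007 421 [0.4758 0.0689 0.0071] [0.6242 0.2325 0.0187] [0.55   0.1507 0.0129]
red [244.  177.5] 10 [0.5147 0.1116 0.0656]
```

View pics/topc.png

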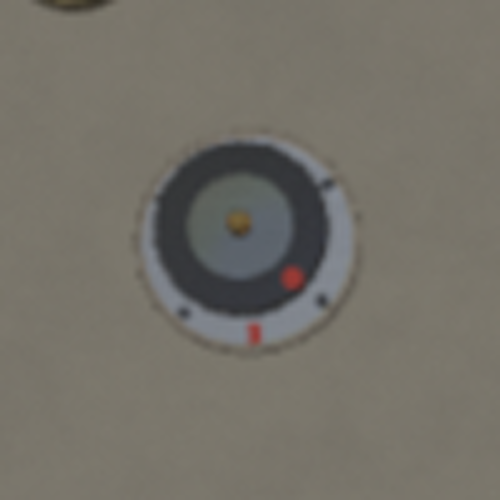

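Centre ≈ (0.546, 0.146). The dot is about 0.70 rad past the line, so about 11.87 rad remain. The plan is to close the fingers and orbit the rim counterclockwise with the −x face of the fingertip, turning the tool along with the orbit.

```bash
python3 -m crank '[{"x":-0.951,"y":-0.288},{"x":-0.951,"y":-0.288},{"x":-0.951,"y":-0.288},{"x":-0.951,"y":-0.288},{"x":-0.951,"y":-0.288},{"x":-0.951,"y":-0.288},{"x":-0.951,"y":-0.288},{"x":-0.951,"y":-0.288}]' -1 20; python3 -m crank '[{"x":-0.951,"y":-0.288},{"x":-0.951,"y":-0.288},{"x":-0.951,"y":-0.288},{"x":-0.951,"y":-0.288},{"x":-0.951,"y":-0.288},{"x":-0.951,"y":-0.288},{"x":-0.951,"y":-0.288},{"x":-0.951,"y":-0.288}]'; python3 -m crank '[{"az":0.0235},{"az":0.0235},{"az":0.0235},{"az":0.0235},{"az":0.0235},{"az":0.0235}]'; python3 -m crank '[{"az":0.0235},{"az":0.0235},{"az":0.0235},{"az":0.0235},{"az":0.0235},{"az":0.0235},{},{}]'
```

```text
invalid input at $[0]: expected keys x, y, z, ax, ay, az
invalid input at $[0]: expected keys x, y, z, ax, ay, az
invalid input at $[0]: expected keys x, y, z, ax, ay, az
invalid input at $[0]: expected keys x, y, z, ax, ay, az
```

```bash
python3 -m crank '[{"x":-0.951,"y":-0.288,"z":0,"ax":0,"ay":0,"az":0},{"x":-0.951,"y":-0.288,"z":0,"ax":0,"ay":0,"az":0},{"x":-0.951,"y":-0.288,"z":0,"ax":0,"ay":0,"az":0},{"x":-0.951,"y":-0.288,"z":0,"ax":0,"ay":0,"az":0},{"x":-0.951,"y":-0.288,"z":0,"ax":0,"ay":0,"az":0},{"x":-0.951,"y":-0.288,"z":0,"ax":0,"ay":0,"az":0},{"x":-0.951,"y":-0.288,"z":0,"ax":0,"ay":0,"az":0},{"x":-0.951,"y":-0.288,"z":0,"ax":0,"ay":0,"az":0}]' -1 20
python3 -m crank '[{"x":-0.951,"y":-0.288,"z":0,"ax":0,"ay":0,"az":0},{"x":-0.951,"y":-0.288,"z":0,"ax":0,"ay":0,"az":0},{"x":-0.951,"y":-0.288,"z":0,"ax":0,"ay":0,"az":0},{"x":-0.951,"y":-0.288,"z":0,"ax":0,"ay":0,"az":0},{"x":-0.951,"y":-0.288,"z":0,"ax":0,"ay":0,"az":0},{"x":-0.951,"y":-0.288,"z":0,"ax":0,"ay":0,"az":0},{"x":-0.951,"y":-0.288,"z":0,"ax":0,"ay":0,"az":0},{"x":-0.951,"y":-0.288,"z":0,"ax":0,"ay":0,"az":0}]'
python3 -m crank '[{"x":0,"y":0,"z":0,"ax":0,"ay":0,"az":0.0235},{"x":0,"y":0,"z":0,"ax":0,"ay":0,"az":0.0235},{"x":0,"y":0,"z":0,"ax":0,"ay":0,"az":0.0235},{"x":0,"y":0,"z":0,"ax":0,"ay":0,"az":0.0235},{"x":0,"y":0,"z":0,"ax":0,"ay":0,"az":0.0235},{"x":0,"y":0,"z":0,"ax":0,"ay":0,"az":0.0235}]'
python3 -m crank '[{"x":0,"y":0,"z":0,"ax":0,"ay":0,"az":0.0235},{"x":0,"y":0,"z":0,"ax":0,"ay":0,"az":0.0235},{"x":0,"y":0,"z":0,"ax":0,"ay":0,"az":0.0235},{"x":0,"y":0,"z":0,"ax":0,"ay":0,"az":0.0235},{"x":0,"y":0,"z":0,"ax":0,"ay":0,"az":0.0235},{"x":0,"y":0,"z":0,"ax":0,"ay":0,"az":0.0235},{"x":0,"y":0,"z":0,"ax":0,"ay":0,"az":0},{"x":0,"y":0,"z":0,"ax":0,"ay":0,"az":0}]'
python3 -c "
from rig import *
s=read_state();print(s['qpos'].round(3),s['position'].round(4),s['ee_rot'].round(4),s['wrist_force'].round(2))"
```

```text
time: 1.6
position: [0.4151, 0.3685, 0.2056]
ee_rot: [3.141, 0.0, 2.723]
wrist_force: [0.2, 0.1, -0.2]
opening: 0.355
gripper_force: 0.0
time: 2.4
position: [0.5955, 0.2125, 0.2055]
ee_rot: [3.141, 0.0, 2.723]
wrist_force: [0.3, 0.3, -0.3]
opening: 0.002
gripper_force: 0.0
time: 3.0
position: [0.5947, 0.2134, 0.2054]
ee_rot: [3.142, -0.0, 1.831]
wrist_force: [0.1, 0.6, -0.3]
opening: 0.005
gripper_force: 0.0
time: 3.8
position: [0.5947, 0.2134, 0.2055]
ee_rot: [-3.142, -0.0, 0.954]
wrist_force: [0.7, -0.5, -0.3]
opening: 0.001
gripper_force: 0.0
[0.234 0.362 1.377 0.    1.403 0.851] [0.5947 0.2134 0.2055] [-3.1415e+00 -1.0000e-04  9.5400e-01] [ 0.65 -0.49 -0.29]
```

```bash
python3 -m crank '[{"x":0,"y":0,"z":0.75,"ax":0,"ay":0,"az":0},{"x":0,"y":0,"z":0.75,"ax":0,"ay":0,"az":0},{"x":0,"y":0,"z":0.75,"ax":0,"ay":0,"az":0},{"x":0,"y":0,"z":0.75,"ax":0,"ay":0,"az":0},{"x":0,"y":0,"z":0.75,"ax":0,"ay":0,"az":0},{"x":0,"y":0,"z":0.75,"ax":0,"ay":0,"az":0},{"x":0,"y":0,"z":0.75,"ax":0,"ay":0,"az":0},{"x":0,"y":0,"z":0,"ax":0,"ay":0,"az":0}]'
python3 -m crank '[{"x":-0.2,"y":0,"z":0,"ax":0,"ay":0,"az":0},{"x":-0.2,"y":0,"z":0,"ax":0,"ay":0,"az":0},{"x":0,"y":0,"z":0,"ax":0,"ay":0,"az":0}]'
python3 -m crank '[{"x":-0.06,"y":0,"z":0,"ax":0,"ay":0,"az":0},{"x":0,"y":0,"z":0,"ax":0,"ay":0,"az":0}]'
python3 -m crank '[{"x":-0.06,"y":0,"z":0,"ax":0,"ay":0,"az":0},{"x":0,"y":0,"z":0,"ax":0,"ay":0,"az":0}]'
python3 -c "
from rig import *;import cv2
d=snapshot('scene');cv2.imwrite('pics/s1.png',cv2.resize(d['image'][90:240,160:360],None,fx=4,fy=4))"
```

```text
time: 4.6
position: [0.5921, 0.2128, 0.0449]
ee_rot: [-3.137, 0.005, 0.953]
wrist_force: [0.8, -0.1, 0.4]
opening: 0.006
gripper_force: 0.0
time: 4.9
position: [0.5879, 0.2031, 0.0494]
ee_rot: [3.14, -0.001, 0.951]
wrist_force: [0.5, -0.0, -0.5]
opening: 0.006
gripper_force: 0.0
time: 5.1
position: [0.5869, 0.2021, 0.0488]
ee_rot: [3.141, -0.001, 0.951]
wrist_force: [-0.0, -0.4, -0.4]
opening: 0.006
gripper_force: 0.0
time: 5.3
position: [0.5855, 0.2006, 0.0481]
ee_rot: [3.142, -0.0, 0.951]
wrist_force: [0.1, 0.5, -0.1]
opening: 0.006
gripper_force: 0.0
```

View pics/s1.png

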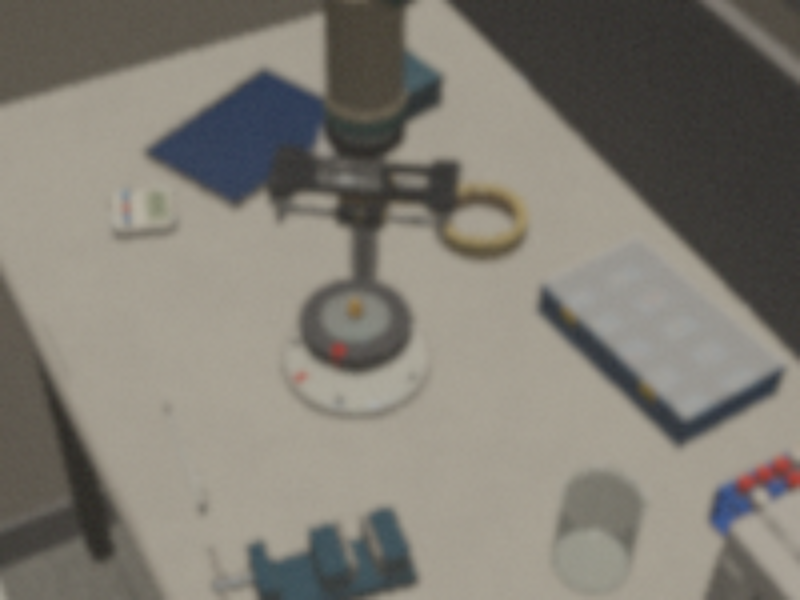

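The fingertip stands just behind the ring rim; in the enlarged crop the ring is at about (357,322) and the finger at (365,255). I continue inward until it touches.

```bash

python3 -m crank '[{"x":-0.06,"y":0,"z":0,"ax":0,"ay":0,"az":0},{"x":0,"y":0,"z":0,"ax":0,"ay":0,"az":0}]'
python3 -m crank '[{"x":-0.04,"y":0,"z":0,"ax":0,"ay":0,"az":0},{"x":0,"y":0,"z":0,"ax":0,"ay":0,"az":0}]'
python3 -m crank '[{"x":-0.04,"y":0,"z":0,"ax":0,"ay":0,"az":0},{"x":0,"y":0,"z":0,"ax":0,"ay":0,"az":0}]'
python3 -m crank '[{"x":-0.03,"y":0,"z":0,"ax":0,"ay":0,"az":0},{"x":0,"y":0,"z":0,"ax":0,"ay":0,"az":0}]'
```

```text
time: 5.55
position: [0.5844, 0.1991, 0.0479]
ee_rot: [-3.141, 0.0, 0.951]
wrist_force: [0.3, 0.1, 0.4]
opening: 0.005
gripper_force: 0.0
time: 5.75
position: [0.584, 0.1985, 0.048]
ee_rot: [3.142, -0.001, 0.951]
wrist_force: [0.9, 1.2, 0.4]
opening: 0.004
gripper_force: 0.5
time: 5.95
position: [0.584, 0.1985, 0.048]
ee_rot: [3.141, -0.003, 0.95]
wrist_force: [2.0, 5.8, -2.2]
opening: 0.006
gripper_force: 2.5
time: 6.15
position: [0.5841, 0.1983, 0.0481]
ee_rot: [3.141, -0.005, 0.95]
wrist_force: [3.6, 6.0, -4.0]
opening: 0.003
gripper_force: 3.4
```

```bash

python3 -m crank '[{"x":0.0,"y":-0.291,"z":0,"ax":0,"ay":0,"az":-0.0225},{"x":-0.0206,"y":-0.291,"z":0,"ax":0,"ay":0,"az":-0.0225},{"x":-0.0206,"y":-0.291,"z":0,"ax":0,"ay":0,"az":-0.0225},{"x":-0.0206,"y":-0.291,"z":0,"ax":0,"ay":0,"az":-0.0225}]'
cat >> h.py <<'E'
def rep(cx=.5475,cy=.147,pic=None):
    from rig import read_state,snapshot
    d=snapshot('top');s=read_state();P,r,near=look(d)
    p=s['position'];yaw=s['ee_rot'][2];ux,uy=np.cos(yaw),np.sin(yaw);f=s['wrist_force']
    print('yaw',yaw.round(3),'J6',s['qpos'][5].round(2),'pos',p.round(4),'rad',np.hypot(p[0]-cx,p[1]-cy).round(4),'phi',np.arctan2(p[1]-cy,p[0]-cx).round(3),'Fr',round(f[0]*ux+f[1]*uy,1),'Ft',round(-f[0]*uy+f[1]*ux,1))
    for lo,hi in((.05,.09),(.007,.03)):
        m=r&(P[...,2]>lo)&(P[...,2]<hi)
        if m.sum(): q=P[m].mean(0);print('red',m.sum(),q.round(4),'ang',np.arctan2(q[1]-cy,q[0]-cx).round(3))
    m=near&(P[...,2]>.075)&(P[...,2]<.09)&(np.hypot(P[...,0]-cx,P[...,1]-cy)<.02);print('plug',m.sum(),P[m].mean(0).round(4))
    if pic: cv2.imwrite(pic,cv2.resize(d['image'][120:250,150:290],None,fx=4,fy=4))
E
python3 -c "
from h import *;rep()"
```

```text
time: 6.55
position: [0.5509, 0.2098, 0.0481]
ee_rot: [3.14, -0.002, 1.522]
wrist_force: [1.6, 4.2, -0.9]
opening: 0.006
gripper_force: 2.0
yaw 1.526 J6 0.29 pos [0.5486 0.2099 0.0481] rad 0.0629 phi 1.553 Fr 5.7 Ft -0.1
red 15 [0.5334 0.1003 0.0668] ang -1.864
red 6 [0.4847 0.1415 0.014 ] ang -3.055
plug 19 [0.5434 0.1455 0.0833]
```

```bash

python3 -m crank '[{"x":-0.0206,"y":-0.291,"z":0,"ax":0,"ay":0,"az":-0.0225},{"x":-0.0206,"y":-0.291,"z":0,"ax":0,"ay":0,"az":-0.0225},{"x":-0.0206,"y":-0.291,"z":0,"ax":0,"ay":0,"az":-0.0225},{"x":-0.0206,"y":-0.291,"z":0,"ax":0,"ay":0,"az":-0.0225},{"x":-0.0206,"y":-0.291,"z":0,"ax":0,"ay":0,"az":-0.0225},{"x":-0.0206,"y":-0.291,"z":0,"ax":0,"ay":0,"az":-0.0225},{"x":-0.0206,"y":-0.291,"z":0,"ax":0,"ay":0,"az":-0.0225},{"x":-0.0206,"y":-0.291,"z":0,"ax":0,"ay":0,"az":-0.0225}]'
python3 -c "
from h import *;rep()"
```

```text
time: 7.4
position: [0.4905, 0.1758, 0.048]
ee_rot: [-3.14, -0.003, 2.652]
wrist_force: [-1.1, 2.0, 1.2]
opening: 0.008
gripper_force: 1.0
yaw 2.656 J6 -0.88 pos [0.4897 0.1743 0.0479] rad 0.0639 phi 2.7 Fr 1.3 Ft 0.7
red 15 [0.5814 0.1144 0.0667] ang -0.765
plug 1 [0.5408 0.1401 0.0754]
```

```bash

python3 -m crank '[{"x":-0.05,"y":-0.285,"z":0,"ax":0,"ay":0,"az":-0.0225},{"x":-0.025,"y":-0.291,"z":0,"ax":0,"ay":0,"az":-0.0225},{"x":-0.0215,"y":-0.291,"z":0,"ax":0,"ay":0,"az":-0.0225},{"x":-0.0215,"y":-0.291,"z":0,"ax":0,"ay":0,"az":-0.0225},{"x":-0.0215,"y":-0.291,"z":0,"ax":0,"ay":0,"az":-0.0225},{"x":-0.0215,"y":-0.291,"z":0,"ax":0,"ay":0,"az":-0.0225},{"x":-0.0215,"y":-0.291,"z":0,"ax":0,"ay":0,"az":-0.0225},{"x":-0.0215,"y":-0.291,"z":0,"ax":0,"ay":0,"az":-0.0225}]'
python3 -c "
from h import *;rep()"
python3 -m crank '[{"x":-0.0206,"y":-0.291,"z":0,"ax":0,"ay":0,"az":-0.0225},{"x":-0.0206,"y":-0.291,"z":0,"ax":0,"ay":0,"az":-0.0225},{"x":-0.0206,"y":-0.291,"z":0,"ax":0,"ay":0,"az":-0.0225},{"x":-0.0206,"y":-0.291,"z":0,"ax":0,"ay":0,"az":-0.0225},{"x":0,"y":0,"z":0,"ax":0,"ay":0,"az":0}]'
python3 -c "
from h import *;rep()"
```

```text
time: 8.25
position: [0.495, 0.1079, 0.0477]
ee_rot: [3.14, -0.007, -2.502]
wrist_force: [-4.7, -1.6, 3.0]
opening: 0.009
gripper_force: 2.0
yaw -2.497 J6 -2.14 pos [0.496  0.1067 0.0477] rad 0.0654 phi -2.477 Fr 5.3 Ft 0.4
red 2 [0.4815 0.1416 0.0133] ang -3.061
plug 0 [nan nan nan]
time: 8.8
position: [0.5223, 0.0869, 0.0477]
ee_rot: [-3.14, -0.025, -1.946]
wrist_force: [-5.9, -16.8, 6.1]
opening: 0.004
gripper_force: 8.8
yaw -1.946 J6 -2.7 pos [0.5222 0.0869 0.0477] rad 0.0652 phi -1.969 Fr 17.3 Ft 0.5
plug 7 [0.5402 0.149  0.0802]h.py:18: RuntimeWarning: Mean of empty slice.
  m=near&(P[...,2]>.075)&(P[...,2]<.09)&(np.hypot(P[...,0]-cx,P[...,1]-cy)<.02);print('plug',m.sum(),P[m].mean(0).round(4))
  ret = um.true_divide(
```

```bash

python3 -m crank '[{"x":0.25,"y":0,"z":0,"ax":0,"ay":0,"az":0},{"x":0.25,"y":0,"z":0,"ax":0,"ay":0,"az":0},{"x":0,"y":0,"z":0,"ax":0,"ay":0,"az":0}]'
python3 -c "
from h import *;rep(.5465,.146,'pics/a.png')"
python3 -m crank '[{"x":-0.029,"y":0.392,"z":0,"ax":0,"ay":0,"az":0.0235},{"x":-0.029,"y":0.392,"z":0,"ax":0,"ay":0,"az":0.0235},{"x":-0.029,"y":0.392,"z":0,"ax":0,"ay":0,"az":0.0235},{"x":-0.029,"y":0.392,"z":0,"ax":0,"ay":0,"az":0.0235},{"x":-0.029,"y":0.392,"z":0,"ax":0,"ay":0,"az":0.0235},{"x":-0.029,"y":0.392,"z":0,"ax":0,"ay":0,"az":0.0235},{"x":-0.029,"y":0.392,"z":0,"ax":0,"ay":0,"az":0.0235},{"x":-0.029,"y":0.392,"z":0,"ax":0,"ay":0,"az":0.0235}]'
python3 -c "
from h import *;rep(.5465,.146)"
```

```text
time: 9.15
position: [0.5194, 0.0833, 0.0479]
ee_rot: [-3.133, -0.018, -1.955]
wrist_force: [0.7, 0.8, -1.0]
opening: 0.004
gripper_force: 0.0
yaw -1.955 J6 -2.7 pos [0.5197 0.0837 0.048 ] rad 0.0678 phi -1.977 Fr -0.1 Ft -0.3
plug 1 [0.5345 0.1402 0.0753]
time: 10.0
position: [0.4695, 0.1582, 0.0465]
ee_rot: [-3.123, 0.001, -3.141]
wrist_force: [0.3, -0.6, 0.8]
opening: 0.006
gripper_force: 0.0
yaw 3.138 J6 -1.35 pos [0.4696 0.1597 0.0465] rad 0.0781 phi 2.965 Fr 0.2 Ft -0.9
plug 1 [0.5436 0.1275 0.0752]
```

View pics/a.png

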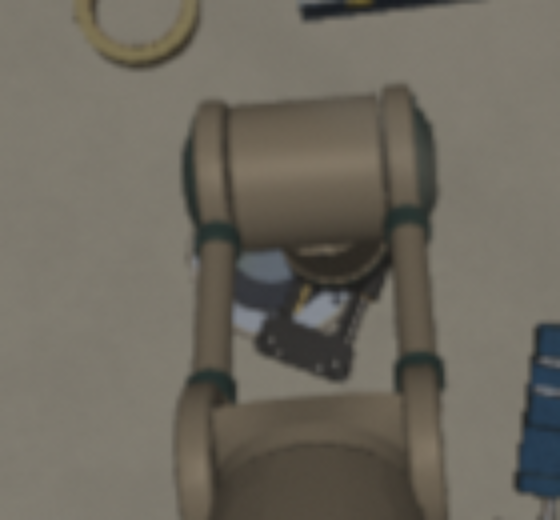

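The arm hides the ring in this view (crop centre about (290,270)). I carry on back around the ring, first realigning the finger with the radius.

```bash

python3 -m crank '[{"x":0,"y":0,"z":0,"ax":0,"ay":0,"az":0.0235},{"x":-0.029,"y":0.392,"z":0,"ax":0,"ay":0,"az":0.0235},{"x":-0.029,"y":0.392,"z":0,"ax":0,"ay":0,"az":0.0235},{"x":-0.029,"y":0.392,"z":0,"ax":0,"ay":0,"az":0.0235},{"x":-0.029,"y":0.392,"z":0,"ax":0,"ay":0,"az":0.0235},{"x":-0.029,"y":0.392,"z":0,"ax":0,"ay":0,"az":0.0235},{"x":-0.029,"y":0.392,"z":0,"ax":0,"ay":0,"az":0.0235},{"x":0,"y":0,"z":0,"ax":0,"ay":0,"az":0}]'
python3 -c "
from h import *;rep(.5465,.146,'pics/b.png')"
```

```text
time: 10.85
position: [0.5092, 0.2153, 0.0454]
ee_rot: [-3.135, 0.018, 2.118]
wrist_force: [0.6, 0.1, 0.1]
opening: 0.005
gripper_force: 0.0
yaw 2.12 J6 -0.25 pos [0.5079 0.2147 0.0453] rad 0.0788 phi 2.083 Fr 0.5 Ft -0.3
red 14 [0.5741 0.1826 0.0688] ang 0.925
red 6 [0.4846 0.1414 0.015 ] ang -3.068
plug 18 [0.544  0.1463 0.0821]
```

View pics/b.png

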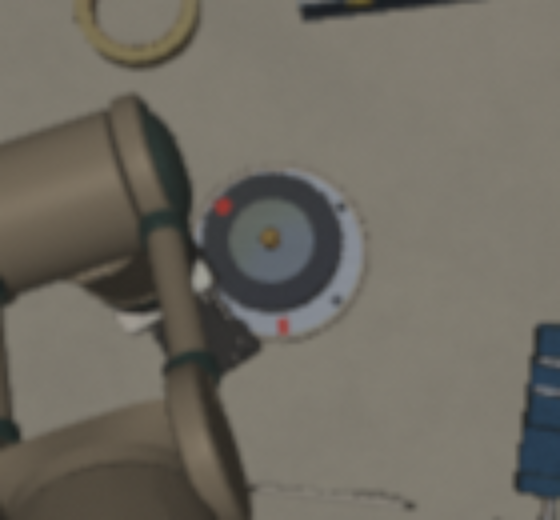

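Dot at crop pixel (223,207) and line at (283,326), which gives joint ≈ 3.99 rad. The holder has not moved. Continuing to unwind.

```bash

python3 -m crank '[{"x":-0.029,"y":0.392,"z":-0.05,"ax":0,"ay":0,"az":0.0235},{"x":-0.029,"y":0.392,"z":-0.05,"ax":0,"ay":0,"az":0.0235},{"x":-0.029,"y":0.392,"z":0,"ax":0,"ay":0,"az":0.0235},{"x":-0.029,"y":0.392,"z":0,"ax":0,"ay":0,"az":0.0235},{"x":-0.029,"y":0.392,"z":0,"ax":0,"ay":0,"az":0.0235},{"x":-0.029,"y":0.392,"z":0,"ax":0,"ay":0,"az":0.0235},{"x":-0.029,"y":0.392,"z":0,"ax":0,"ay":0,"az":0.0235},{"x":-0.029,"y":0.392,"z":0,"ax":0,"ay":0,"az":0.0235}]'
python3 -m crank '[{"x":-0.029,"y":0.392,"z":0,"ax":0,"ay":0,"az":0.0235},{"x":-0.029,"y":0.392,"z":0,"ax":0,"ay":0,"az":0.0235},{"x":-0.029,"y":0.392,"z":0,"ax":0,"ay":0,"az":0.0235},{"x":-0.029,"y":0.392,"z":0,"ax":0,"ay":0,"az":0.0235},{"x":-0.029,"y":0.392,"z":0,"ax":0,"ay":0,"az":0.0235},{"x":-0.029,"y":0.392,"z":0,"ax":0,"ay":0,"az":0.0235},{"x":-0.029,"y":0.392,"z":0,"ax":0,"ay":0,"az":0.0235},{"x":0,"y":0,"z":0,"ax":0,"ay":0,"az":0}]'
python3 -c "
from h import *;rep(.5465,.146)"
```

```text
time: 11.7
position: [0.596, 0.2098, 0.0484]
ee_rot: [3.13, 0.016, 0.932]
wrist_force: [0.6, -0.4, 0.4]
opening: 0.004
gripper_force: 0.0
time: 12.5
position: [0.6275, 0.1365, 0.0499]
ee_rot: [3.122, -0.002, -0.098]
wrist_force: [0.1, -0.6, 0.0]
opening: 0.006
gripper_force: 0.0
yaw -0.095 J6 1.8 pos [0.6277 0.1374 0.0499] rad 0.0816 phi -0.105 Fr -0.0 Ft 0.7
plug 0 [nan nan nan]h.py:18: RuntimeWarning: Mean of empty slice.
  m=near&(P[...,2]>.075)&(P[...,2]<.09)&(np.hypot(P[...,0]-cx,P[...,1]-cy)<.02);print('plug',m.sum(),P[m].mean(0).round(4))
  ret = um.true_divide(
```

```bash

python3 -m crank '[{"x":-0.029,"y":0.392,"z":0.05,"ax":0.0031,"ay":0,"az":0.0235},{"x":-0.029,"y":0.392,"z":0,"ax":0,"ay":0,"az":0.0235},{"x":-0.029,"y":0.392,"z":0,"ax":0,"ay":0,"az":0.0235},{"x":-0.029,"y":0.392,"z":0,"ax":0,"ay":0,"az":0.0235},{"x":-0.2,"y":0,"z":0,"ax":0,"ay":0,"az":0},{"x":-0.2,"y":0,"z":0,"ax":0,"ay":0,"az":0},{"x":-0.1,"y":0,"z":0,"ax":0,"ay":0,"az":0},{"x":0,"y":0,"z":0,"ax":0,"ay":0,"az":0}]'
python3 -c "
from h import *;rep(.5465,.146)" 2>/dev/null
python3 -m crank '[{"x":-0.04,"y":0,"z":0,"ax":0,"ay":0,"az":0},{"x":-0.02,"y":0,"z":0,"ax":0,"ay":0,"az":0},{"x":0,"y":0,"z":0,"ax":0,"ay":0,"az":0}]'
python3 -c "
from h import *;rep(.5465,.146)" 2>/dev/null
```

```text
time: 13.35
position: [0.5987, 0.1058, 0.0487]
ee_rot: [-3.138, -0.004, -0.687]
wrist_force: [-0.1, -0.1, -0.4]
opening: 0.002
gripper_force: 0.0
yaw -0.688 J6 2.32 pos [0.5989 0.1056 0.0487] rad 0.0662 phi -0.657 Fr 0.3 Ft -0.3
red 14 [0.5744 0.1828 0.0674] ang 0.922
plug 14 [0.5457 0.1467 0.0824]
time: 13.7
position: [0.5982, 0.1059, 0.0487]
ee_rot: [-3.138, -0.005, -0.69]
wrist_force: [2.0, -0.3, -0.1]
opening: 0.007
gripper_force: 0.6
yaw -0.69 J6 2.32 pos [0.5981 0.1059 0.0487] rad 0.0654 phi -0.66 Fr 1.8 Ft 0.3
red 14 [0.5742 0.1827 0.0682] ang 0.924
plug 17 [0.5454 0.1463 0.0822]
```

```bash

python3 -m crank '[{"x":-0.05,"y":-0.29,"z":0,"ax":0,"ay":0,"az":-0.0225},{"x":-0.0211,"y":-0.297,"z":0,"ax":0,"ay":0,"az":-0.0225},{"x":-0.0211,"y":-0.297,"z":0,"ax":0,"ay":0,"az":-0.0225},{"x":-0.0211,"y":-0.297,"z":0,"ax":0,"ay":0,"az":-0.0225},{"x":-0.0211,"y":-0.297,"z":0,"ax":0,"ay":0,"az":-0.0225},{"x":-0.0211,"y":-0.297,"z":0,"ax":0,"ay":0,"az":-0.0225},{"x":-0.0211,"y":-0.297,"z":0,"ax":0,"ay":0,"az":-0.0225},{"x":-0.0211,"y":-0.297,"z":0,"ax":0,"ay":0,"az":-0.0225}]'
python3 -c "
from h import *;rep(.547,.146)" 2>/dev/null
```

```text
time: 14.55
position: [0.606, 0.1737, 0.0487]
ee_rot: [3.139, -0.005, 0.446]
wrist_force: [2.0, -0.5, -0.6]
opening: 0.003
gripper_force: 0.4
yaw 0.451 J6 1.29 pos [0.6052 0.1752 0.0488] rad 0.0652 phi 0.465 Fr 1.8 Ft -0.2
plug 0 [nan nan nan]
```

```bash

python3 -m crank '[{"x":-0.04,"y":-0.297,"z":0,"ax":0,"ay":0,"az":-0.0225},{"x":-0.0211,"y":-0.297,"z":0,"ax":0,"ay":0,"az":-0.0225},{"x":-0.0211,"y":-0.297,"z":0,"ax":0,"ay":0,"az":-0.0225},{"x":-0.0211,"y":-0.297,"z":0,"ax":0,"ay":0,"az":-0.0225},{"x":-0.0211,"y":-0.297,"z":0,"ax":0,"ay":0,"az":-0.0225},{"x":-0.0211,"y":-0.297,"z":0,"ax":0,"ay":0,"az":-0.0225},{"x":-0.0211,"y":-0.297,"z":0,"ax":0,"ay":0,"az":-0.0225},{"x":-0.0211,"y":-0.297,"z":0,"ax":0,"ay":0,"az":-0.0225}]'
python3 -c "
from h import *;rep(.547,.146)" 2>/dev/null
```

```text
time: 15.4
position: [0.5479, 0.2106, 0.0487]
ee_rot: [3.135, -0.002, 1.575]
wrist_force: [0.5, 2.5, -0.1]
opening: 0.008
gripper_force: 0.8
yaw 1.579 J6 0.24 pos [0.5457 0.2105 0.0486] rad 0.0645 phi 1.592 Fr 3.3 Ft 2.1
red 16 [0.5016 0.1618 0.0668] ang 2.807
red 6 [0.4848 0.1416 0.013 ] ang -3.071
plug 17 [0.5449 0.146  0.0819]
```

```bash

python3 -m crank '[{"x":-0.04,"y":-0.297,"z":0,"ax":0,"ay":0,"az":-0.0225},{"x":-0.023,"y":-0.297,"z":0,"ax":0,"ay":0,"az":-0.0225},{"x":-0.023,"y":-0.297,"z":0,"ax":0,"ay":0,"az":-0.0225},{"x":-0.0235,"y":-0.297,"z":0,"ax":0,"ay":0,"az":-0.0225},{"x":-0.0235,"y":-0.297,"z":0,"ax":0,"ay":0,"az":-0.0225},{"x":-0.0235,"y":-0.297,"z":0,"ax":0,"ay":0,"az":-0.0225},{"x":-0.0235,"y":-0.297,"z":0,"ax":0,"ay":0,"az":-0.0225},{"x":-0.0235,"y":-0.297,"z":0,"ax":0,"ay":0,"az":-0.0225}]'
python3 -c "
from h import *;rep(.547,.146)" 2>/dev/null
```

```text
time: 16.25
position: [0.4889, 0.1725, 0.0481]
ee_rot: [3.14, 0.001, 2.704]
wrist_force: [-1.9, 1.7, 1.0]
opening: 0.006
gripper_force: 0.8
yaw 2.708 J6 -0.93 pos [0.4882 0.171  0.0479] rad 0.0639 phi 2.741 Fr 0.9 Ft 1.6
red 15 [0.5147 0.1112 0.0665] ang -2.318
plug 0 [nan nan nan]
```

```bash

python3 -m crank '[{"x":-0.06,"y":-0.29,"z":0,"ax":0,"ay":0,"az":-0.0225},{"x":-0.023,"y":-0.294,"z":0,"ax":0,"ay":0,"az":-0.0225},{"x":-0.0215,"y":-0.294,"z":0,"ax":0,"ay":0,"az":-0.0225},{"x":-0.0215,"y":-0.294,"z":0,"ax":0,"ay":0,"az":-0.0225},{"x":-0.0215,"y":-0.294,"z":0,"ax":0,"ay":0,"az":-0.0225},{"x":-0.0215,"y":-0.294,"z":0,"ax":0,"ay":0,"az":-0.0225},{"x":-0.0215,"y":-0.294,"z":0,"ax":0,"ay":0,"az":-0.0225},{"x":-0.0215,"y":-0.294,"z":0,"ax":0,"ay":0,"az":-0.0225}]'
python3 -c "
from h import *;rep(.547,.146)" 2>/dev/null
python3 -m crank '[{"x":-0.02,"y":-0.291,"z":0,"ax":0,"ay":0,"az":-0.0225},{"x":-0.015,"y":-0.291,"z":0,"ax":0,"ay":0,"az":-0.0225},{"x":0,"y":0,"z":0,"ax":0,"ay":0,"az":0}]'
python3 -m crank '[{"x":0.25,"y":0,"z":0,"ax":0,"ay":0,"az":0},{"x":0.25,"y":0,"z":0,"ax":0,"ay":0,"az":0},{"x":0,"y":0,"z":0,"ax":0,"ay":0,"az":0}]'
python3 -c "
from h import *;rep(.547,.146)" 2>/dev/null
```

```text
time: 17.1
position: [0.4984, 0.1046, 0.0477]
ee_rot: [-3.141, -0.0, -2.45]
wrist_force: [-2.0, 0.2, -0.5]
opening: 0.006
gripper_force: 0.6
yaw -2.446 J6 -2.2 pos [0.4994 0.1034 0.0477] rad 0.0639 phi -2.411 Fr 2.8 Ft 0.5
red 7 [0.4837 0.1413 0.0143] ang -3.067
plug 0 [nan nan nan]
time: 17.45
position: [0.5126, 0.0921, 0.0477]
ee_rot: [-3.138, -0.0, -2.173]
wrist_force: [-1.7, -3.2, -1.0]
opening: 0.003
gripper_force: 1.9
time: 17.75
position: [0.5037, 0.0807, 0.0483]
ee_rot: [-3.138, 0.003, -2.17]
wrist_force: [0.4, 0.2, -0.2]
opening: 0.004
gripper_force: 0.0
yaw -2.169 J6 -2.52 pos [0.5042 0.0809 0.0484] rad 0.0778 phi -2.152 Fr -0.3 Ft 0.4
plug 0 [nan nan nan]
```

```bash

python3 -m crank '[{"x":-0.029,"y":0.392,"z":0,"ax":0,"ay":0,"az":0.0235},{"x":-0.029,"y":0.392,"z":0,"ax":0,"ay":0,"az":0.0235},{"x":-0.029,"y":0.392,"z":0,"ax":0,"ay":0,"az":0.0235},{"x":-0.029,"y":0.392,"z":0,"ax":0,"ay":0,"az":0.0235},{"x":-0.029,"y":0.392,"z":0,"ax":0,"ay":0,"az":0.0235},{"x":-0.029,"y":0.392,"z":0,"ax":0,"ay":0,"az":0.0235},{"x":-0.029,"y":0.392,"z":0,"ax":0,"ay":0,"az":0.0235},{"x":-0.029,"y":0.392,"z":0,"ax":0,"ay":0,"az":0.0235}]'
python3 -c "
from h import *;rep(.547,.146)" 2>/dev/null
python3 -m crank '[{"x":-0.029,"y":0.392,"z":0,"ax":0,"ay":0,"az":0.0235},{"x":-0.029,"y":0.392,"z":0,"ax":0,"ay":0,"az":0.0235},{"x":-0.029,"y":0.392,"z":0,"ax":0,"ay":0,"az":0.0235},{"x":-0.029,"y":0.392,"z":0,"ax":0,"ay":0,"az":0.0235},{"x":-0.029,"y":0.392,"z":0,"ax":0,"ay":0,"az":0.0235},{"x":-0.029,"y":0.392,"z":0,"ax":0,"ay":0,"az":0.0235},{"x":-0.029,"y":0.392,"z":0,"ax":0,"ay":0,"az":0.0235},{"x":-0.029,"y":0.392,"z":0,"ax":0,"ay":0,"az":0.0235}]'
python3 -c "
from h import *;rep(.547,.146)" 2>/dev/null
```

```text
time: 18.6
position: [0.4711, 0.1644, 0.0483]
ee_rot: [3.14, 0.005, 2.928]
wrist_force: [-0.5, -0.1, -0.8]
opening: 0.005
gripper_force: 0.0
yaw 2.924 J6 -1.16 pos [0.4719 0.1659 0.0484] rad 0.0777 phi 2.882 Fr -0.6 Ft -2.0
red 14 [0.5722 0.1071 0.0676] ang -0.996
plug 0 [nan nan nan]
time: 19.45
position: [0.5353, 0.2261, 0.0484]
ee_rot: [3.137, 0.001, 1.75]
wrist_force: [-0.5, -1.3, 0.1]
opening: 0.005
gripper_force: 0.0
yaw 1.746 J6 0.11 pos [0.5381 0.2267 0.0486] rad 0.0812 phi 1.681 Fr -0.7 Ft -2.8
red 14 [0.5724 0.1072 0.0667] ang -0.992
red 5 [0.4852 0.1411 0.0155] ang -3.062
plug 20 [0.5446 0.146  0.0807]
```

```bash

python3 -m crank '[{"x":-0.029,"y":0.35,"z":0,"ax":0,"ay":0,"az":0.0235},{"x":-0.029,"y":0.35,"z":0,"ax":0,"ay":0,"az":0.0235},{"x":-0.029,"y":0.392,"z":0,"ax":0,"ay":0,"az":0.0235},{"x":-0.029,"y":0.392,"z":0,"ax":0,"ay":0,"az":0.0235},{"x":-0.029,"y":0.392,"z":0,"ax":0,"ay":0,"az":0.0235},{"x":-0.029,"y":0.392,"z":0,"ax":0,"ay":0,"az":0.0235},{"x":-0.029,"y":0.392,"z":0,"ax":0,"ay":0,"az":0.0235},{"x":-0.029,"y":0.392,"z":0,"ax":0,"ay":0,"az":0.0235}]'
python3 -m crank '[{"x":-0.029,"y":0.392,"z":0,"ax":0,"ay":0,"az":0.0235},{"x":-0.029,"y":0.392,"z":0,"ax":0,"ay":0,"az":0.0235},{"x":-0.029,"y":0.392,"z":0,"ax":0,"ay":0,"az":0.0235},{"x":-0.029,"y":0.392,"z":0,"ax":0,"ay":0,"az":0.0235},{"x":-0.029,"y":0.392,"z":0,"ax":0,"ay":0,"az":0.0235},{"x":-0.029,"y":0.392,"z":0,"ax":0,"ay":0,"az":0.0235},{"x":-0.029,"y":0.392,"z":0,"ax":0,"ay":0,"az":0.0235},{"x":0,"y":0,"z":0,"ax":0,"ay":0,"az":0}]'
python3 -c "
from h import *;rep(.547,.146)" 2>/dev/null
```

```text
time: 20.3
position: [0.6143, 0.1899, 0.0487]
ee_rot: [3.139, -0.004, 0.571]
wrist_force: [-1.0, -0.2, -0.1]
opening: 0.005
gripper_force: 0.0
time: 21.1
position: [0.6176, 0.11, 0.0487]
ee_rot: [-3.14, -0.004, -0.459]
wrist_force: [-0.4, 0.4, 0.5]
opening: 0.007
gripper_force: 0.0
yaw -0.457 J6 2.09 pos [0.6181 0.1108 0.0488] rad 0.0794 phi -0.459 Fr -0.3 Ft -0.6
red 3 [0.5762 0.1054 0.068 ] ang -0.947
plug 0 [nan nan nan]
```

```bash

python3 -m crank '[{"x":-0.029,"y":0.392,"z":0,"ax":0,"ay":0,"az":0.0235},{"x":-0.2,"y":0,"z":0,"ax":0,"ay":0,"az":0},{"x":-0.2,"y":0,"z":0,"ax":0,"ay":0,"az":0},{"x":-0.04,"y":0,"z":0,"ax":0,"ay":0,"az":0},{"x":-0.04,"y":0,"z":0,"ax":0,"ay":0,"az":0},{"x":0,"y":0,"z":0,"ax":0,"ay":0,"az":0}]'
python3 -m crank '[{"x":-0.03,"y":0,"z":0,"ax":0,"ay":0,"az":0},{"x":0,"y":0,"z":0,"ax":0,"ay":0,"az":0}]'
python3 -m crank '[{"x":-0.03,"y":0,"z":0,"ax":0,"ay":0,"az":0},{"x":0,"y":0,"z":0,"ax":0,"ay":0,"az":0}]'
python3 -c "
from h import *;rep(.547,.146)" 2>/dev/null
```

```text
time: 21.75
position: [0.601, 0.1098, 0.0487]
ee_rot: [-3.139, -0.005, -0.607]
wrist_force: [0.1, -0.5, 0.3]
opening: 0.005
gripper_force: 0.3
time: 21.95
position: [0.601, 0.1099, 0.0487]
ee_rot: [-3.138, -0.006, -0.608]
wrist_force: [2.3, 0.2, -1.0]
opening: 0.009
gripper_force: 1.2
time: 22.15
position: [0.6009, 0.1099, 0.0488]
ee_rot: [-3.138, -0.007, -0.608]
wrist_force: [3.8, -1.8, -2.6]
opening: 0.008
gripper_force: 2.4
yaw -0.608 J6 2.25 pos [0.6009 0.1099 0.0488] rad 0.0649 phi -0.59 Fr 5.0 Ft 0.9
red 11 [0.5713 0.1081 0.068 ] ang -1.0
plug 13 [0.5455 0.1462 0.0831]
```

```bash

python3 -m crank '[{"x":-0.025,"y":-0.297,"z":0,"ax":0,"ay":0,"az":-0.0225},{"x":-0.025,"y":-0.297,"z":0,"ax":0,"ay":0,"az":-0.0225},{"x":-0.025,"y":-0.297,"z":0,"ax":0,"ay":0,"az":-0.0225},{"x":-0.025,"y":-0.297,"z":0,"ax":0,"ay":0,"az":-0.0225},{"x":-0.025,"y":-0.297,"z":0,"ax":0,"ay":0,"az":-0.0225},{"x":-0.025,"y":-0.297,"z":0,"ax":0,"ay":0,"az":-0.0225},{"x":-0.025,"y":-0.297,"z":0,"ax":0,"ay":0,"az":-0.0225},{"x":-0.025,"y":-0.297,"z":0,"ax":0,"ay":0,"az":-0.0225}]'
python3 -c "
from h import *;rep(.547,.146)" 2>/dev/null
```

```text
time: 23.0
position: [0.6029, 0.1793, 0.0488]
ee_rot: [3.139, -0.008, 0.528]
wrist_force: [4.7, 1.6, -2.4]
opening: 0.003
gripper_force: 1.8
yaw 0.532 J6 1.22 pos [0.602  0.1808 0.0488] rad 0.0651 phi 0.564 Fr 5.4 Ft 0.0
plug 0 [nan nan nan]
```

```bash

python3 -m crank '[{"x":-0.023,"y":-0.295,"z":0,"ax":0,"ay":0,"az":-0.0225},{"x":-0.023,"y":-0.295,"z":0,"ax":0,"ay":0,"az":-0.0225},{"x":-0.023,"y":-0.295,"z":0,"ax":0,"ay":0,"az":-0.0225},{"x":-0.023,"y":-0.295,"z":0,"ax":0,"ay":0,"az":-0.0225},{"x":-0.023,"y":-0.295,"z":0,"ax":0,"ay":0,"az":-0.0225},{"x":-0.023,"y":-0.295,"z":0,"ax":0,"ay":0,"az":-0.0225},{"x":-0.023,"y":-0.295,"z":0,"ax":0,"ay":0,"az":-0.0225},{"x":-0.023,"y":-0.295,"z":0,"ax":0,"ay":0,"az":-0.0225}]'
python3 -c "
from h import *;rep(.547,.146)" 2>/dev/null
```

```text
time: 23.85
position: [0.5408, 0.2102, 0.0486]
ee_rot: [3.137, -0.002, 1.657]
wrist_force: [1.2, 1.6, -0.6]
opening: 0.008
gripper_force: 0.6
yaw 1.661 J6 0.16 pos [0.5385 0.21   0.0485] rad 0.0645 phi 1.703 Fr 4.5 Ft 0.1
red 3 [0.5594 0.1877 0.0673] ang 1.281
red 6 [0.4845 0.1414 0.0154] ang -3.068
plug 18 [0.5447 0.1463 0.0817]
```

```bash

python3 -m crank '[{"x":-0.03,"y":-0.294,"z":0,"ax":0,"ay":0,"az":-0.0225},{"x":-0.024,"y":-0.294,"z":0,"ax":0,"ay":0,"az":-0.0225},{"x":-0.024,"y":-0.294,"z":0,"ax":0,"ay":0,"az":-0.0225},{"x":-0.024,"y":-0.294,"z":0,"ax":0,"ay":0,"az":-0.0225},{"x":-0.024,"y":-0.294,"z":0,"ax":0,"ay":0,"az":-0.0225},{"x":-0.024,"y":-0.294,"z":0,"ax":0,"ay":0,"az":-0.0225},{"x":-0.024,"y":-0.294,"z":0,"ax":0,"ay":0,"az":-0.0225},{"x":-0.024,"y":-0.294,"z":0,"ax":0,"ay":0,"az":-0.0225}]'
python3 -c "
from h import *;rep(.547,.146,'pics/c.png')" 2>/dev/null
```

```text
time: 24.7
position: [0.4867, 0.1674, 0.0479]
ee_rot: [3.141, 0.002, 2.786]
wrist_force: [-0.2, -0.1, 0.6]
opening: 0.005
gripper_force: 0.0
yaw 2.79 J6 -1.02 pos [0.4859 0.1662 0.0478] rad 0.0644 phi 2.822 Fr 0.3 Ft 0.2
plug 0 [nan nan nan]
```

```bash

python3 -m crank '[{"x":-0.05,"y":0,"z":0,"ax":0,"ay":0,"az":0},{"x":0,"y":0,"z":0,"ax":0,"ay":0,"az":0}]'
python3 -m crank '[{"x":-0.04,"y":-0.29,"z":0,"ax":0,"ay":0,"az":-0.0225},{"x":-0.025,"y":-0.29,"z":0,"ax":0,"ay":0,"az":-0.0225},{"x":-0.021,"y":-0.29,"z":0,"ax":0,"ay":0,"az":-0.0225},{"x":-0.021,"y":-0.29,"z":0,"ax":0,"ay":0,"az":-0.0225},{"x":-0.021,"y":-0.29,"z":0,"ax":0,"ay":0,"az":-0.0225},{"x":0,"y":0,"z":0,"ax":0,"ay":0,"az":0}]'
python3 -c "
from h import *;rep(.547,.146)" 2>/dev/null
python3 -m crank '[{"x":0.25,"y":0,"z":0,"ax":0,"ay":0,"az":0},{"x":0.25,"y":0,"z":0,"ax":0,"ay":0,"az":0},{"x":-0.029,"y":0.392,"z":0,"ax":0,"ay":0,"az":0.0235},{"x":-0.029,"y":0.392,"z":0,"ax":0,"ay":0,"az":0.0235},{"x":-0.029,"y":0.392,"z":0,"ax":0,"ay":0,"az":0.0235},{"x":-0.029,"y":0.392,"z":0,"ax":0,"ay":0,"az":0.0235},{"x":-0.029,"y":0.392,"z":0,"ax":0,"ay":0,"az":0.0235},{"x":-0.029,"y":0.392,"z":0,"ax":0,"ay":0,"az":0.0235}]'
python3 -m crank '[{"x":-0.029,"y":0.392,"z":0,"ax":0,"ay":0,"az":0.0235},{"x":-0.029,"y":0.392,"z":0,"ax":0,"ay":0,"az":0.0235},{"x":-0.029,"y":0.392,"z":0,"ax":0,"ay":0,"az":0.0235},{"x":-0.029,"y":0.392,"z":0,"ax":0,"ay":0,"az":0.0235},{"x":0,"y":0,"z":0,"ax":0,"ay":0,"az":0}]'
python3 -c "
from h import *;rep(.547,.146,'pics/d.png')" 2>/dev/null
```

```text
time: 24.95
position: [0.4869, 0.1675, 0.0478]
ee_rot: [-3.141, -0.002, 2.779]
wrist_force: [-5.1, 0.4, 3.0]
opening: 0.005
gripper_force: 2.5
time: 25.55
position: [0.4875, 0.1231, 0.0477]
ee_rot: [-3.14, -0.002, -2.795]
wrist_force: [-5.3, -2.3, 3.3]
opening: 0.004
gripper_force: 2.9
yaw -2.797 J6 -1.8 pos [0.4875 0.1233 0.0477] rad 0.0637 phi -2.777 Fr 5.5 Ft 1.2
plug 0 [nan nan nan]
time: 26.4
position: [0.4825, 0.1881, 0.0482]
ee_rot: [3.139, 0.004, 2.597]
wrist_force: [0.2, -0.1, 0.5]
opening: 0.007
gripper_force: 0.0
time: 26.9
position: [0.5186, 0.2197, 0.0484]
ee_rot: [3.135, 0.002, 2.014]
wrist_force: [0.6, 0.9, -0.2]
opening: 0.005
gripper_force: 0.0
yaw 2.017 J6 -0.17 pos [0.5172 0.2191 0.0482] rad 0.0789 phi 1.957 Fr -0.5 Ft 0.9
red 15 [0.5068 0.1714 0.0674] ang 2.578
red 6 [0.4847 0.1415 0.0142] ang -3.07
plug 19 [0.5442 0.1465 0.0817]
```

View pics/d.png

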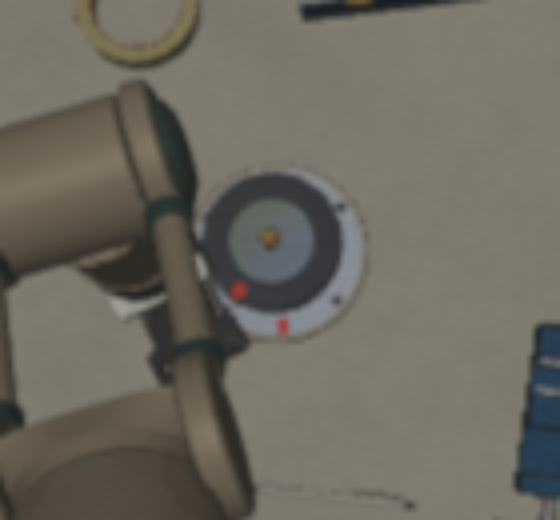

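Dot at crop pixel (239,291), line at (283,326): about 0.645 rad still to go. I press again here and finish.

```bash

python3 -m crank '[{"x":-0.2,"y":0,"z":0,"ax":0,"ay":0,"az":0},{"x":-0.2,"y":0,"z":0,"ax":0,"ay":0,"az":0},{"x":-0.06,"y":0,"z":0,"ax":0,"ay":0,"az":0},{"x":0,"y":0,"z":0,"ax":0,"ay":0,"az":0},{"x":0,"y":0,"z":0,"ax":0,"ay":0,"az":0}]'
python3 -m crank '[{"x":-0.04,"y":0,"z":0,"ax":0,"ay":0,"az":0},{"x":0,"y":0,"z":0,"ax":0,"ay":0,"az":0}]'
python3 -c "
from h import *;rep(.547,.146)" 2>/dev/null
```

```text
time: 27.45
position: [0.5228, 0.2059, 0.0483]
ee_rot: [3.138, 0.002, 2.015]
wrist_force: [0.5, 0.0, -0.4]
opening: 0.003
gripper_force: 0.0
time: 27.65
position: [0.523, 0.2057, 0.0483]
ee_rot: [3.138, 0.001, 2.014]
wrist_force: [-1.2, 1.2, 1.0]
opening: 0.008
gripper_force: 1.3
yaw 2.014 J6 -0.19 pos [0.523  0.2057 0.0483] rad 0.0644 phi 1.953 Fr 2.6 Ft -0.1
red 9 [0.5091 0.1691 0.0675] ang 2.595
red 6 [0.4847 0.1416 0.0136] ang -3.07
plug 19 [0.545  0.1461 0.0821]
```

```bash

python3 -m crank '[{"x":-0.02,"y":0,"z":0,"ax":0,"ay":0,"az":0},{"x":-0.016,"y":-0.225,"z":0,"ax":0,"ay":0,"az":-0.0171},{"x":-0.016,"y":-0.225,"z":0,"ax":0,"ay":0,"az":-0.0171},{"x":-0.016,"y":-0.225,"z":0,"ax":0,"ay":0,"az":-0.0171},{"x":-0.016,"y":-0.225,"z":0,"ax":0,"ay":0,"az":-0.0171},{"x":-0.016,"y":-0.225,"z":0,"ax":0,"ay":0,"az":-0.0171},{"x":-0.016,"y":-0.225,"z":0,"ax":0,"ay":0,"az":-0.0171},{"x":0,"y":0,"z":0,"ax":0,"ay":0,"az":0}]'
python3 -c "
from h import *;rep(.547,.146)" 2>/dev/null
python3 -m crank '[{"x":0.25,"y":0,"z":0,"ax":0,"ay":0,"az":0},{"x":0.25,"y":0,"z":0,"ax":0,"ay":0,"az":0},{"x":-0.029,"y":0.392,"z":0,"ax":0,"ay":0,"az":0.0235},{"x":-0.029,"y":0.392,"z":0,"ax":0,"ay":0,"az":0.0235},{"x":-0.029,"y":0.392,"z":0,"ax":0,"ay":0,"az":0.0235},{"x":-0.029,"y":0.392,"z":0,"ax":0,"ay":0,"az":0.0235},{"x":-0.029,"y":0.392,"z":0,"ax":0,"ay":0,"az":0.0235},{"x":0,"y":0,"z":0,"ax":0,"ay":0,"az":0}]'
python3 -c "
from h import *;rep(.547,.146,'pics/e.png')" 2>/dev/null
```

```text
time: 28.5
position: [0.4909, 0.1764, 0.048]
ee_rot: [-3.14, -0.003, 2.661]
wrist_force: [-8.3, 2.7, 6.3]
opening: 0.007
gripper_force: 4.2
yaw 2.659 J6 -0.88 pos [0.491  0.1765 0.048 ] rad 0.0638 phi 2.643 Fr 8.5 Ft 0.4
plug 1 [0.5439 0.14   0.0754]
time: 29.35
position: [0.5273, 0.2221, 0.0483]
ee_rot: [3.135, 0.003, 1.922]
wrist_force: [-0.1, 0.4, -0.2]
opening: 0.008
gripper_force: 0.0
yaw 1.925 J6 -0.07 pos [0.5259 0.2215 0.0481] rad 0.0784 phi 1.843 Fr -1.0 Ft -0.2
red 14 [0.4993 0.1405 0.0677] ang -3.028
red 4 [0.4846 0.1422 0.0152] ang -3.082
plug 16 [0.5445 0.1458 0.0823]
```

View pics/e.png

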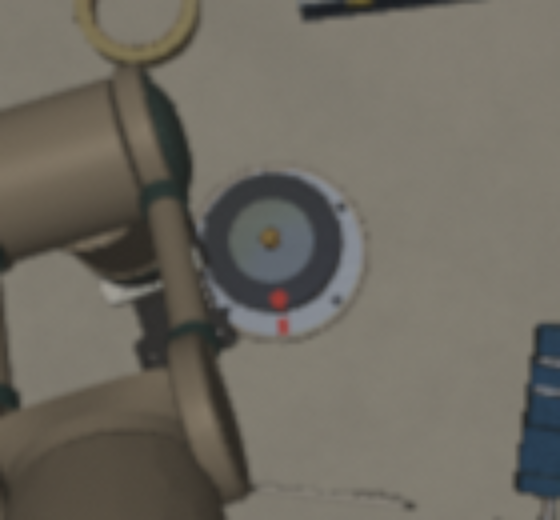

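The dot (279,299) lines up with the line (283,326) for the second time, within about 0.05 rad. I pull clear and hand in.

```bash

python3 -m crank '[{"x":0.5,"y":0,"z":0,"ax":0,"ay":0,"az":0},{"x":0,"y":0,"z":-1,"ax":0,"ay":0,"az":0},{"x":0,"y":0,"z":-1,"ax":0,"ay":0,"az":0},{"x":0,"y":0,"z":0,"ax":0,"ay":0,"az":0},{"x":0,"y":0,"z":0,"ax":0,"ay":0,"az":0},{"x":0,"y":0,"z":0,"ax":0,"ay":0,"az":0}]'
python3 -c "
from rig import close_job;print(close_job())"
```

```text
time: 30.0
position: [0.5185, 0.2355, 0.1071]
ee_rot: [3.14, 0.002, 1.922]
wrist_force: [0.4, 0.4, 0.3]
opening: 0.003
gripper_force: 0.0
the job is handed in; nothing more can be done
None
```

I handed the job in at about 30 s: the ring's dot is at the red line for the second time, within about 0.05 rad by the camera. The holder showed no measurable movement, and the fingertip was clear of the ring; no verdict came back from the hand-in.

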